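# Clamp a re-glued phone flat in its bonding nest

### The arm

A 6-joint arm with a two-finger parallel gripper is mounted at the origin on a cart in front of the work surface, level with it; the furniture and walls round the work are solid. World frame = base frame: x ahead of the robot, y to its left, z up, the work surface at z = 0. Lengths are in m, angles in degrees, forces in N, time in s.
With the tool pointing down it reaches from about 0.4 to 0.825 m from the base axis. Payload 7 kg.
Tool frame: the origin (TCP) lies midway between the tips of the shut fingers; the grasp point (between the pads) lies 19 mm behind it; z points along the fingers, y is the line along which they close (so a half turn about z gives the same grasp; the last joint's range is limited). The gripper opens to 88 mm and grips with 3 to 60 N. Pads are 19 mm wide; open, the fingers measure 130 mm over their backs; the gripper's body (78 mm by 193 mm) begins 47 mm behind the grasp point.
Start: joints at [86.236, 20.546, 0.682, 0, -70.136, -16.507], TCP at [0.234, 0.633, 0.227] pointing down, gripper open.
Joint ranges: [-176.03, 176.03], [-82.01, 121.73], [-58.28, 71.71], [-173.87, 95.51], [-174.79, -0.11], [-173.66, 173.66]. Speed limits (degrees/s): [136.94, 136.94, 172.46, 180, 180, 180].

### API

Orientations are given as [roll, pitch, yaw] about the fixed x, y, z axes, in that order (R = Rz(yaw) Ry(pitch) Rx(roll)).
In Python, from plant import r gives the robot as it stands.
- The arm moves only by the tool drive_tool, never from a script. Its argument "commands" is a list of rows, each an object of numbers: "hand": the closure, from 0 (fully open) to 1 (shut); "tx", "ty", "tz": the shift along the world's x, y, z scaled (see below); "turn": the turn about the world's z scaled (see below). A call has 1 to 10 rows; each row is the pose to reach, as a shift and turn from the pose commanded when the call began; what a row does not reach only later rows make up. The controller multiplies each number of a shift by 0.6 m and each number of a turn by 90 degrees. A row lasts 1/10 s, in which the tool goes at most 50 mm and 8.59 degrees, less where a joint would pass 70% of its speed; a pose out of reach is approached as far as the arm can. A call with a number of a shift or a turn outside -1 to 1 is refused whole. A call with a gripper value outside its range is refused whole. The fingers move at their own pace and stop on an object; "grip_force" is the grip in N (left out, the last holds). Time passes only in rows, so rows that repeat a pose let the fingers close. It gives the time, the measured TCP pose, the force, the opening and the grip force at its end, in the units of the state.
- r.get_state(): the state, without advancing time (a new reading comes with each control period).
- r.capture(name): name is "scene" or "top" or "wrist"; returns a dict with "frame" (480x640x3 uint8, red, green, blue), "fx", "fy", "cx", "cy" (pixels), "world_from_camera" (4x4, takes a point from camera to world coordinates); the wrist camera has in their place "T_tool_cam" (4x4, takes a point from camera to tool coordinates, whose origin is the TCP and whose axes are the flange's). Camera axes: x right, y down, z forward; pixel columns grow to the right and rows downward; lengths in m; the calibration is good to about 2 mm. A picture is of the moment at which its call begins: read the wrist's pose just before it. There is no depth.
- r.close_job(): hands the job in; it is judged then, once.
Trained networks look in the newest picture that a camera, given by its name, has taken for a name from the list of things; names that differ only in an ending like _2 or _b are one class to them, and where a whole thing is asked for, a point or a joint stands for the part that bears it (a point fixed in the world has none). Each returns a list of dicts, best first, with "score" (0 to 1); they miss things now and then, are a little off and sometimes report something else, mostly with a low value. They report only what shows in the picture. A call takes as long as a camera call.
- r.trace(label, camera): "pixels" (480x640 bool, what is visible of it) and "extent" ([left, top, right, bottom] in pixels, round what is visible of it).
The state is a dict: "time_s": time; "joints": joint angles; "qd": joint speeds; "joint_torque": joint torques, N m; "tcp_pos": TCP position; "eef_rot": TCP orientation; "contact_force": force on the tool from outside, world axes, zero at the start; "moment": the same for the moment, N m; "gripper_width": finger opening in m; "gripper_force": force on a finger pad.
Only numpy, scipy, OpenCV 4.12 (cv2) and the standard library are available. Lean on these libraries where they do the work, as an engineer would, in place of code of your own. Each camera call takes 0.05 s, during which the arm holds its last target. There are 200 camera calls.

### The job

The glass of the small black phone has just been re-glued and must set under pressure in the metal bonding nest. Tilt the phone, slip one end under the nest's overhanging lip, and push it fully home so that its other end drops in behind the low near wall onto the springy orange pad. Then lift the pressing block up and off its fork stand and gently set it on the phone, lengthwise, on the half nearer the low wall, so that it stands on the phone alone and presses it flat into the nest; leave the small things lying about undisturbed.

Things in the scene. Friction and masses are not known exactly. Their poses are not given: they have to be found in the camera images.
- nest_bed (a point): centre of the bed (blue cavity floor) of the bonding nest, an aluminium fixture 140 x 92 mm fixed to the bench; bed 15 mm above the bench. +x points along the nest to the lip, z up. The cavity runs from x = -58 mm (inner face of the near wall) to +57 mm (end block) and is 53 mm wide: the phone has 3 mm play along it and 6 mm across
- nest_lip (a point): middle of the lower front edge of the steel lip, 47 mm from the bed centre along +x, 10 mm above the bed; axes as nest_bed. The lip overhangs the bed from here to the end block 10 mm further on; it is 5 mm thick and 71 mm wide (3 mm screw heads on top). A phone touching the end block fits under it tilted up to about 8 degrees
- nest_wall (a point): middle of the top inner edge of the low near wall, 58 mm from the bed centre along -x, 8 mm above the bed; axes as nest_bed. The wall is 10 mm thick and 53 mm wide; a phone not fully home rests its end on it
- nest_rail (a point): middle of one side rail (+y side, near end), on its top, 6 mm above the bed; axes as nest_bed. Rails line both sides of the cavity from 26.5 to 35.5 mm off the centre line, at x = -68 to -30 mm and +22 to +68 mm from the bed centre; between them (x = -30 to +22 mm) the sides are open for fingers and nothing rises above the bed
- lift_pad (a joint): orange spring lift-out pad, 16 x 26 mm, on the bed's centre line 40 mm from the bed centre toward the near wall; 0 = up, top 4 mm above the bed; 0.004 m = pressed level with the bed. It pushes with 0.8 N when up, 1.8 N when level: it holds the near end of the phone up until the block's weight presses it down
- phone_center (a point): centre of the small black phone: a flat slab 47 mm wide (along its x), 112 mm long (along its y), 8 mm thick (z, up out of the glass), about 50 g, lying flat at the start on a fixed silicone pad 5 mm thick (centre 9 mm above the bench). Either end may go under the lip
- phone_end_a (a point): middle of the phone's end face at its +y end, half-way up its thickness, 56 mm from the centre
- phone_end_b (a point): middle of the phone's end face at its -y end, half-way up its thickness, 56 mm from the centre
- stand_fork (a point): top of the fork, midway between its two prongs, where the block's neck hangs; 105 mm above the bench. The fork opens toward this point's -x. Prongs: 8 mm wide, 6 mm thick, 13 mm gap, their ends (x = -17 to -24 mm) turned up 7 mm. The block must rise 8 to 20 mm (14 is best, more jams its body under the prongs), then come out 60 mm along -x
- stand: the fork stand, fixed: origin at the centre of its round grey base (76 mm across, 9 mm high), 100 mm straight below the fork point, same axes; its thin post (27 to 35 mm along +x) ends level with the prong tops, so nothing of the stand but the 7 mm turned-up ends rises above them
- block_knob (a point): on the axis of the pressing block's black knob, 70 mm above the sole. The knob is round, 26 mm across, from 54 to 84 mm above the sole; hung up, its underside rests on the prongs. x, y: the body's axes, z up
- block_sole (a point): centre of the underside of the pressing block, axes as block_knob. Above it a steel body 50 mm (x) by 36 mm (y) and 26 mm high, then a 10 mm thick neck from 26 to 54 mm, then the knob; about 0.45 kg
- screwdriver: bystander: blue precision screwdriver, 149 mm long, 13 mm thick, lying loose
- dish: bystander: clear round dish of tiny screws, 47 mm across, 10 mm high
- jar: bystander: small blue and white paste jar with an orange top, 29 mm across, 20 mm high

How it is judged:
By the outcome, as a careful person would: the job done as asked, in the order asked, and still so for the second after the job is handed in, with the robot touching nothing.
It also fails if it takes over 58 s, if anything falls off the work surface, if the arm or the gripper's body presses on something with over 40 N, if the wrist force passes 120 N, or if a joint passes its speed limit or range.

## Working session

There is one attempt and no reset: what is moved stays moved. The work goes in short steps, Python scripts to look and compute and a tool call to move; the robot and the scene stay as the last step left them, time stands still between calls to the robot, and variables do not carry over. Pictures are saved under pics/ and viewed, at most 10 in all, crops included, and the job is handed in when it is done.

Besides the shell and the picture viewer there is one more tool, called as name(argument=value, ...), one argument or row to a line, values as JSON. drive_tool: Moves the arm, as the interface text tells. Its arguments: {"type":"object","properties":{"commands":{"type":"array"},"grip_force":{"type":"number"}},"required":["commands"]}

```bash
ls; mkdir -p pics; cat > h.py <<'E'
from plant import r
import numpy as np, cv2
def snap(c,fn=None):
    d=r.capture(c)
    if fn: cv2.imwrite('pics/'+fn,d['frame'][:,:,::-1])
    return d
def T(d):
    if 'world_from_camera' in d: return np.array(d['world_from_camera'])
    from scipy.spatial.transform import Rotation as R
    s=r.get_state(); M=np.eye(4); M[:3,3]=s['tcp_pos']; M[:3,:3]=R.from_euler('xyz',s['eef_rot'],degrees=True).as_matrix()
    return M@np.array(d['T_tool_cam'])
def ray(d,uv,z):
    M=T(d); uv=np.atleast_2d(uv).astype(float)
    v=np.c_[(uv[:,0]-d['cx'])/d['fx'],(uv[:,1]-d['cy'])/d['fy'],np.ones(len(uv))]@M[:3,:3].T
    return M[:3,3]+v*((z-M[2,3])/v[:,2])[:,None]
def proj(d,P):
    M=np.linalg.inv(T(d)); q=np.atleast_2d(P)@M[:3,:3].T+M[:3,3]
    return np.c_[q[:,0]/q[:,2]*d['fx']+d['cx'],q[:,1]/q[:,2]*d['fy']+d['cy']]
E
python3 - <<'E'
from h import *
print({k:np.round(v,3) for k,v in r.get_state().items()})
for c in ('top','scene','wrist'):
    d=snap(c,c+'0.png'); print(c,d['fx'],d['fy'],d['cx'],d['cy'],np.round(T(d),3).tolist())
    for l in ('nest_bed','phone_center','stand','block_knob','screwdriver','dish','jar','lift_pad'):
        try:
            for t in r.trace(l,c)[:2]: print(l,round(t['score'],2),t['extent'],t['pixels'].sum())
        except Exception as e: print(l,e)
E
```

```text
pics
{'time_s': np.float64(0.0), 'joints': array([ 8.6236e+01,  2.0591e+01,  6.3400e-01, -2.0000e-02, -7.0135e+01,
       -1.6506e+01]), 'qd': array([-0.044, -0.043,  0.   ,  0.02 ,  0.008,  0.002]), 'joint_torque': array([-0.0000e+00, -5.8272e+01,  2.9304e+01,  6.9960e+00,  7.0000e-03,
       -0.0000e+00]), 'tcp_pos': array([0.234, 0.633, 0.226]), 'eef_rot': array([ 1.79906e+02, -8.00000e-03, -2.02770e+01]), 'contact_force': array([-0.991, -0.302, -0.344]), 'moment': array([ 0.007,  0.033, -0.033]), 'gripper_force': np.float64(0.0), 'gripper_width': np.float64(0.088)}
top 502.79135151566584 502.79135151566584 318.33152370760166 244.14053333720642 [[0.072, -0.974, 0.214, 0.258], [-0.997, -0.07, 0.018, 0.226], [-0.002, -0.214, -0.977, 0.956], [0.0, 0.0, 0.0, 1.0]]
nest_bed 0.84 [214.2, 241.2, 299.1, 330.5] 3755
phone_center 0.74 [312.9, 243.3, 371.4, 294.6] 1442
stand 0.89 [368.6, 209.2, 413.4, 258.5] 848
block_knob 0.88 [374.8, 211.8, 401.7, 247.6] 521
block_knob 0.5 [214.0, 246.1, 294.9, 329.4] 3525
screwdriver 0.82 [195.7, 299.2, 251.0, 362.0] 374
screwdriver 0.28 [312.5, 240.0, 37
[... 545 characters left out ...]
9.1, 250.3, 392.0, 320.7] 1192
block_knob 0.66 [352.7, 242.8, 382.8, 299.7] 921
block_knob 0.4 [286.6, 280.9, 347.1, 309.0] 1042
screwdriver 0.69 [223.9, 230.9, 295.4, 279.6] 2049
screwdriver 0.54 [204.4, 234.5, 233.4, 262.6] 208
dish 0.46 [348.8, 268.5, 362.5, 282.7] 139
jar 0.48 [389.6, 270.3, 398.1, 283.6] 51
lift_pad 0.56 [243.1, 255.8, 259.5, 268.2] 124
wrist 355.5964402889194 355.5964402889194 321.848039859788 243.14342322161707 [[-0.346, -0.896, -0.279, 0.309], [-0.938, 0.331, 0.101, 0.606], [0.002, 0.297, -0.955, 0.384], [0.0, 0.0, 0.0, 1.0]]
nest_bed 0.75 [508.6, 0.2, 620.1, 46.7] 2998
phone_center 0.41 [508.5, 0.0, 620.6, 49.7] 3054
screwdriver 0.75 [453.9, 38.5, 579.8, 115.5] 1706
```

View pics/top0.png

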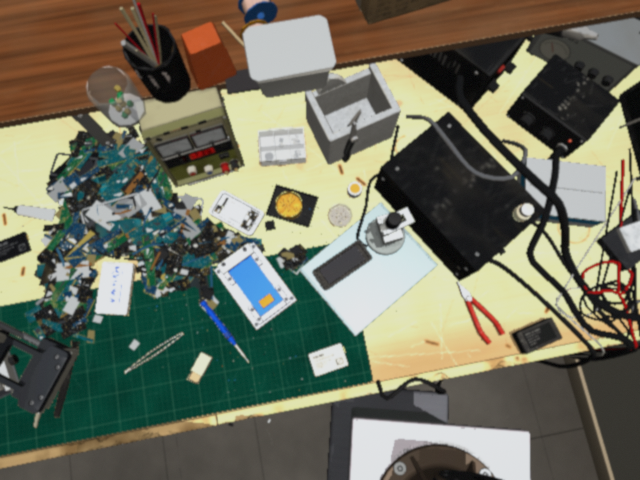

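View pics/scene0.png

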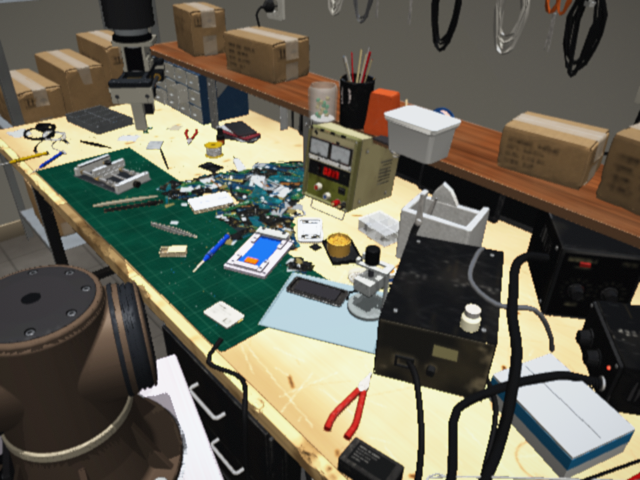

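```bash
python3 - <<'E'
from h import *
d=snap('top')
f=d['frame'][:,:,::-1]
cv2.imwrite('pics/c1.png',cv2.resize(f[180:340,195:435],None,fx=3.33,fy=3.33,interpolation=cv2.INTER_CUBIC))
for l,z in (('nest_bed',.018),('phone_center',.013),('lift_pad',.019),('block_knob',.1),('stand',.05),('dish',.01),('screwdriver',.008)):
    t=r.trace(l,'top')
    if not t: continue
    p=np.argwhere(t[0]['pixels'])[:,::-1].astype(np.float32); b=cv2.minAreaRect(p)
    print(l,np.round(ray(d,b[0],z)[0],3),'box',np.round(ray(d,cv2.boxPoints(b),z)[:,:2],3).tolist())
E
```

```text
nest_bed [0.426 0.196 0.018] box [[0.409, 0.254], [0.48, 0.166], [0.443, 0.138], [0.373, 0.225]]
phone_center [0.427 0.196 0.013] box [[0.41, 0.254], [0.481, 0.166], [0.444, 0.137], [0.373, 0.225]]
block_knob [0.483 0.119 0.1  ] box [[0.508, 0.143], [0.514, 0.101], [0.457, 0.095], [0.452, 0.137]]
stand [0.497 0.11  0.05 ] box [[0.514, 0.143], [0.533, 0.097], [0.481, 0.078], [0.462, 0.123]]
dish [0.526 0.206 0.01 ] box [[0.546, 0.23], [0.549, 0.185], [0.505, 0.183], [0.502, 0.227]]
screwdriver [0.296 0.413 0.008] box [[0.339, 0.465], [0.349, 0.455], [0.255, 0.362], [0.245, 0.372]]
```

View pics/c1.png

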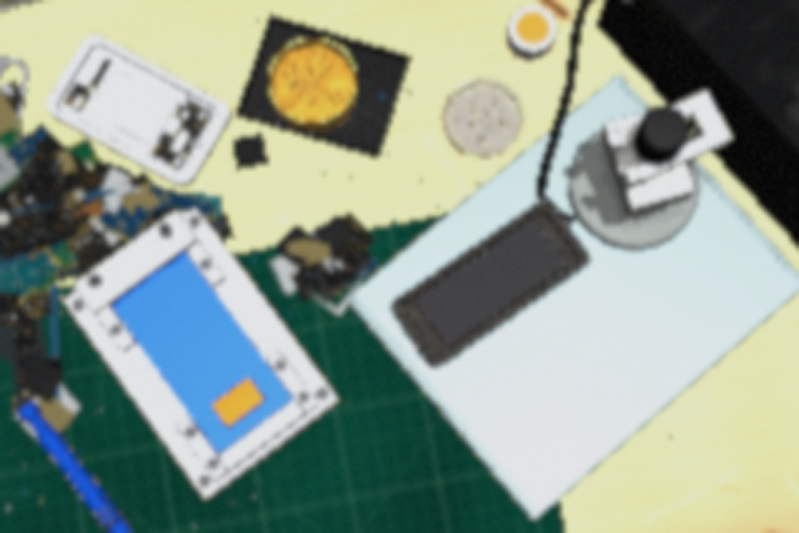

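```bash
python3 - <<'E'
from h import *
d=snap('top')
q=lambda a:np.array(a)/3.33+[195,180]
P=ray(d,q([(185,210),(68,290),(205,497),(338,400)]),.02)[:,:2];print(np.round(P,3),P.mean(0),'pad',ray(d,q([238,403]),.019),'blue',ray(d,q([203,350]),.015))
a=(P[0]+P[1]-P[2]-P[3])/2;print('nest x yaw',np.degrees(np.arctan2(a[1],a[0])),np.hypot(*a))
print('base',ray(d,q([632,180]),.014),'knobtop',ray(d,q([662,133]),.135),'post',ray(d,q([715,115]),.105))
E
```

```text
[[0.455 0.372]
 [0.404 0.434]
 [0.295 0.345]
 [0.353 0.276]] [0.37681669 0.35676825] pad [[0.34757689 0.33175911 0.019     ]] blue [[0.37634893 0.35475279 0.015     ]]
nest x yaw 41.133712638468616 0.14062018579145905
base [[0.49261601 0.11713579 0.014     ]] knobtop [[0.48799363 0.11708102 0.135     ]] post [[0.50820815 0.08563468 0.105     ]]
```

drive_tool(
  commands=[
    {"tx": 0.22, "ty": -0.46, "tz": 0, "turn": -0.34, "hand": 0},
    {"tx": 0.22, "ty": -0.46, "tz": 0, "turn": -0.34, "hand": 0},
    {"tx": 0.22, "ty": -0.46, "tz": 0, "turn": -0.34, "hand": 0},
    {"tx": 0.22, "ty": -0.46, "tz": 0, "turn": -0.34, "hand": 0},
    {"tx": 0.22, "ty": -0.46, "tz": 0, "turn": -0.34, "hand": 0},
    {"tx": 0.22, "ty": -0.46, "tz": 0, "turn": -0.34, "hand": 0},
    {"tx": 0.22, "ty": -0.46, "tz": 0, "turn": -0.34, "hand": 0},
    {"tx": 0.22, "ty": -0.46, "tz": 0, "turn": -0.34, "hand": 0},
    {"tx": 0.22, "ty": -0.46, "tz": 0, "turn": -0.34, "hand": 0},
    {"tx": 0.22, "ty": -0.46, "tz": 0, "turn": -0.34, "hand": 0},
  ],
)

```text
time_s: 2.8
tcp_pos: [0.3656, 0.3583, 0.2265]
eef_rot: [-180.0, 0.0, -50.8]
contact_force: [0.8, -0.1, -0.1]
gripper_width: 0.0876
gripper_force: 0.0
```

```bash
python3 - <<'E'
from h import *
import pickle
s=r.get_state();print(s['time_s'],np.round(s['tcp_pos'],4),np.round(s['eef_rot'],2))
d=snap('wrist','w1.png');pickle.dump((d,T(d)),open('w1.pkl','wb'))
E
```

```text
2.8 [0.3656 0.3583 0.2265] [-180.      0.    -50.81]
```

View pics/w1.png

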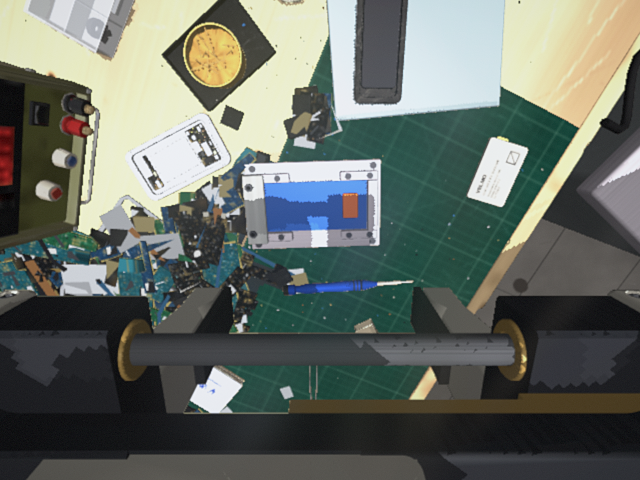

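```bash
python3 - <<'E'
from h import *
import pickle
d,M=pickle.load(open('w1.pkl','rb'))
f=d['frame'][:,:,::-1]
cv2.imwrite('pics/c2.png',cv2.resize(f[150:260,235:393],None,fx=5,fy=5,interpolation=cv2.INTER_CUBIC))
print(np.round(M,3))
hsv=cv2.cvtColor(f,cv2.COLOR_BGR2HSV)
m=((hsv[:,:,0]>5)&(hsv[:,:,0]<20)&(hsv[:,:,1]>150)); m[:150]=0;m[260:]=0;m[:,:300]=0;m[:,385:]=0
p=np.argwhere(m)[:,::-1];print('orange',p.mean(0),p.min(0),p.max(0),ray(d,p.mean(0),.019))
E
```

```text
[[-0.775 -0.604 -0.188  0.416]
 [-0.632  0.74   0.228  0.297]
 [ 0.002  0.296 -0.955  0.384]
 [ 0.     0.     0.     1.   ]]
orange [349.75 197.65] [344 194] [356 216] [[0.35249118 0.32753062 0.019     ]]
```

View pics/c2.png

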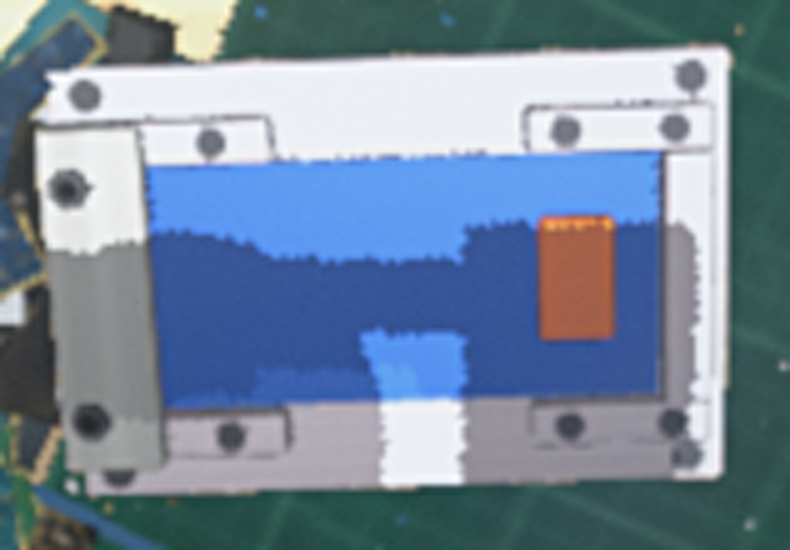

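```bash
python3 - <<'E'
from h import *
import pickle
from scipy.optimize import least_squares
d,M=pickle.load(open('w1.pkl','rb'))
C=[(541,217,-32,-13,4),(541,339,-32,13,4),(613,217,-48,-13,4),(614,339,-48,13,4),
(140,122,47,-35.5,15),(162,468,47,35.5,15),(730,47,-70,-46,0),(722,477,-70,46,0),(664,152,-58,-26.5,7),(662,397,-58,26.5,7)]
C=np.array(C,float); uv=(C[:,:2]+.5)/5-.5+[235,150]; L=C[:,2:]/1000
W=np.array([ray(d,u,.015+l[2])[0,:2] for u,l in zip(uv,L)])
def f(p):
    c,s=np.cos(p[2]),np.sin(p[2]); return ((L[:,:2]@np.array([[c,s],[-s,c]])+p[:2])-W).ravel()
o=least_squares(f,[.377,.355,.72]);print(o.x[:2],np.degrees(o.x[2]));print(np.round(o.fun.reshape(-1,2)*1000,1))
t=r.trace('phone_center','wrist')
print([(x['score'],x['extent']) for x in t])
E
```

```text
[0.3772891 0.3593179] 40.75929591481243
[[ 0.4  0.2]
 [ 0.   0.2]
 [-0.3 -0.9]
 [-0.2 -0.5]
 [ 0.1  0.2]
 [-0.4 -0.5]
 [ 1.1  0.6]
 [ 0.9  1.3]
 [-0.2 -1. ]
 [-1.3  0.5]]
[(0.86, [352.9, 0.0, 407.6, 107.5]), (0.34, [241.8, 157.7, 379.8, 249.5])]
```

drive_tool(
  commands=[
    {"tx": 0.1, "ty": -0.27, "tz": 0, "turn": 0, "hand": 0},
    {"tx": 0.1, "ty": -0.27, "tz": 0, "turn": 0, "hand": 0},
    {"tx": 0.1, "ty": -0.27, "tz": 0, "turn": 0, "hand": 0},
    {"tx": 0.1, "ty": -0.27, "tz": 0, "turn": 0, "hand": 0},
    {"tx": 0.1, "ty": -0.27, "tz": 0, "turn": 0, "hand": 0},
    {"tx": 0.1, "ty": -0.27, "tz": 0, "turn": 0, "hand": 0},
    {"tx": 0.1, "ty": -0.27, "tz": 0, "turn": 0, "hand": 0},
  ],
)

```text
time_s: 3.6
tcp_pos: [0.4258, 0.1961, 0.2265]
eef_rot: [180.0, 0.0, -50.8]
contact_force: [-1.1, -0.5, -0.3]
gripper_width: 0.0874
gripper_force: 0.0
```

```bash
python3 - <<'E'
from h import *
import pickle
s=r.get_state();print(s['time_s'],np.round(s['tcp_pos'],4),np.round(s['eef_rot'],2),np.round(s['joints'],1))
d=snap('wrist');pickle.dump((d,T(d)),open('w2.pkl','wb'))
f=d['frame'][:,:,::-1]; cv2.imwrite('pics/w2.png',cv2.resize(f[0:290,200:590],None,fx=2.05,fy=2.05,interpolation=cv2.INTER_CUBIC))
print(np.round(T(d),3))
for l,z in (('phone_center',.013),('block_knob',.135),('stand',.1)):
  for t in r.trace(l,'wrist')[:2]:
    p=np.argwhere(t['pixels'])[:,::-1].astype(np.float32); b=cv2.minAreaRect(p)
    B=ray(d,cv2.boxPoints(b),z)[:,:2];print(l,t['score'],t['extent'],b,ray(d,b[0],z)[0],np.linalg.norm(B-np.roll(B,-1,0),axis=1),[np.degrees(np.arctan2(*(B[i+1]-B[i])[::-1])) for i in (0,1)])
E
```

```text
3.6 [0.4258 0.1961 0.2265] [180.     0.   -50.82] [ 48.9   0.7 -24.3  -0.  -65.   -9.7]
[[-0.775 -0.604 -0.188  0.476]
 [-0.632  0.74   0.228  0.135]
 [ 0.002  0.296 -0.955  0.384]
 [ 0.     0.     0.     1.   ]]
phone_center 0.73 [295.0, 155.3, 345.3, 262.0] ((320.5, 207.5), (105.0, 45.0), 90.0) [0.42883921 0.19363408 0.013     ] [0.04566311 0.11323012 0.04990033 0.11321033] [np.float64(-140.77413441213324), np.float64(130.23916066583155)]
block_knob 0.77 [285.2, 71.3, 358.1, 134.7] ((321.1677551269531, 103.40421295166016), (64.2590560913086, 49.938880920410156), 19.09349250793457) [0.48756231 0.12026245 0.135     ] [0.03052174 0.04098326 0.03096622 0.04248745] [np.float64(-72.55548095524325), np.float64(-158.32767530822258)]
stand 0.79 [280.8, 44.7, 359.7, 150.1] ((320.5, 96.5), (103.0, 75.0), 90.0) [0.49261921 0.11477093 0.1       ] [0.05350579 0.07108127 0.05793728 0.07106433] [np.float64(-140.75634400255905), np.float64(130.94677188389844)]
stand 0.28 [295.0, 157.6, 344.1, 260.8] ((320.5, 208.5), (103.0, 45.0), 90.0) [0.43930644 0.18023238 0.1       ] [0.03501577 0.08517386 0.03820291 0.08515862] [np.float64(-140.78166850329566), np.float64(130.23215481676965)]
```

View pics/w2.png

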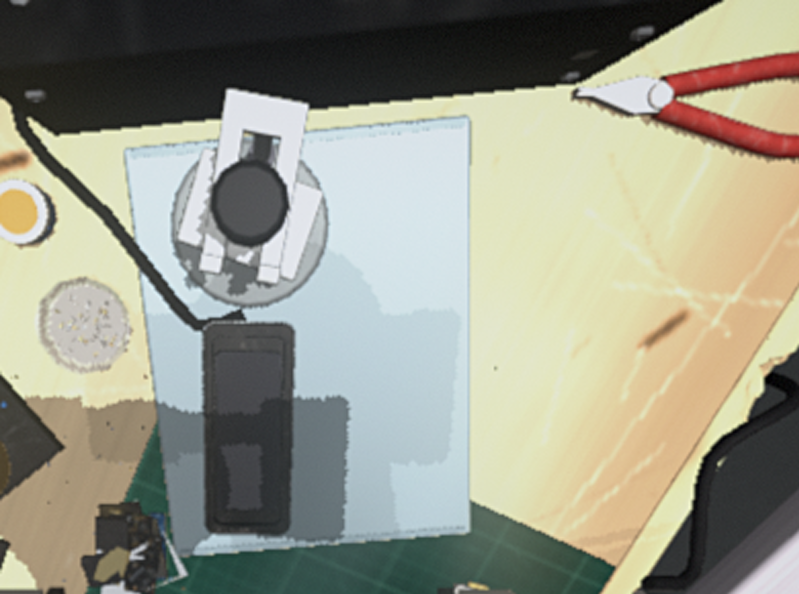

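drive_tool(
  commands=[
    {"tx": 0.0042, "ty": -0.0032, "tz": -0.08, "turn": 0, "hand": 0.15},
    {"tx": 0.0042, "ty": -0.0032, "tz": -0.16, "turn": 0, "hand": 0.15},
    {"tx": 0.0042, "ty": -0.0032, "tz": -0.24, "turn": 0, "hand": 0.15},
    {"tx": 0.0042, "ty": -0.0032, "tz": -0.31, "turn": 0, "hand": 0.15},
    {"tx": 0.0042, "ty": -0.0032, "tz": -0.345, "turn": 0, "hand": 0.15},
    {"tx": 0.0042, "ty": -0.0032, "tz": -0.358, "turn": 0, "hand": 0.15},
    {"tx": 0.0042, "ty": -0.0032, "tz": -0.364, "turn": 0, "hand": 0.15},
    {"tx": 0.0042, "ty": -0.0032, "tz": -0.3655, "turn": 0, "hand": 0.15},
    {"tx": 0.0042, "ty": -0.0032, "tz": -0.3655, "turn": 0, "hand": 0.15},
  ],
)

```text
time_s: 4.7
tcp_pos: [0.429, 0.194, 0.0083]
eef_rot: [-179.9, 0.0, -50.8]
contact_force: [-0.2, -0.6, -0.1]
gripper_width: 0.0747
gripper_force: 0.0
```

drive_tool(
  commands=[
    {"tx": 0, "ty": 0, "tz": 0, "turn": 0, "hand": 0.7},
    {"tx": 0, "ty": 0, "tz": 0, "turn": 0, "hand": 0.7},
    {"tx": 0, "ty": 0, "tz": 0, "turn": 0, "hand": 0.7},
    {"tx": 0, "ty": 0, "tz": 0, "turn": 0, "hand": 0.7},
    {"tx": 0, "ty": 0, "tz": 0, "turn": 0, "hand": 0.7},
    {"tx": 0, "ty": 0, "tz": 0, "turn": 0, "hand": 0.7},
    {"tx": 0, "ty": 0, "tz": 0.005, "turn": 0, "hand": 0.7},
    {"tx": 0, "ty": 0, "tz": 0.02, "turn": 0, "hand": 0.7},
  ],
  grip_force=8,
)

```text
time_s: 5.5
tcp_pos: [0.4278, 0.1926, 0.0189]
eef_rot: [179.9, -0.0, -50.9]
contact_force: [0.0, 0.7, -0.8]
gripper_width: 0.0458
gripper_force: 8.0
```

drive_tool(
  commands=[
    {"tx": 0, "ty": 0, "tz": 0.06, "turn": 0, "hand": 0.7},
    {"tx": -0.01, "ty": 0.03, "tz": 0.12, "turn": 0.04, "hand": 0.7},
    {"tx": -0.03, "ty": 0.08, "tz": 0.15, "turn": 0.12, "hand": 0.7},
    {"tx": -0.05, "ty": 0.13, "tz": 0.15, "turn": 0.21, "hand": 0.7},
    {"tx": -0.07, "ty": 0.18, "tz": 0.15, "turn": 0.3, "hand": 0.7},
    {"tx": -0.09, "ty": 0.22, "tz": 0.15, "turn": 0.39, "hand": 0.7},
    {"tx": -0.103, "ty": 0.26, "tz": 0.15, "turn": 0.48, "hand": 0.7},
    {"tx": -0.103, "ty": 0.26, "tz": 0.15, "turn": 0.57, "hand": 0.7},
    {"tx": -0.103, "ty": 0.26, "tz": 0.15, "turn": 0.66, "hand": 0.7},
    {"tx": -0.103, "ty": 0.26, "tz": 0.15, "turn": 0.75, "hand": 0.7},
  ],
)

```text
time_s: 6.5
tcp_pos: [0.3663, 0.3494, 0.1097]
eef_rot: [180.0, 0.0, 17.0]
contact_force: [0.0, 0.1, -0.5]
gripper_width: 0.0463
gripper_force: 8.0
```

drive_tool(
  commands=[
    {"tx": 0, "ty": 0, "tz": -0.03, "turn": 0.09, "hand": 0.7},
    {"tx": 0, "ty": 0, "tz": -0.05, "turn": 0.18, "hand": 0.7},
    {"tx": 0, "ty": 0, "tz": -0.07, "turn": 0.268, "hand": 0.7},
    {"tx": 0, "ty": 0, "tz": -0.08, "turn": 0.268, "hand": 0.7},
    {"tx": 0, "ty": 0, "tz": -0.08, "turn": 0.268, "hand": 0.7},
  ],
)

```text
time_s: 7.0
tcp_pos: [0.3663, 0.3488, 0.0609]
eef_rot: [180.0, 0.1, 40.5]
contact_force: [-0.1, -0.7, -0.8]
gripper_width: 0.0456
gripper_force: 8.0
```

```bash
python3 - <<'E'
from h import *
import pickle
s=r.get_state();print(s['time_s'],np.round(s['tcp_pos'],4),np.round(s['eef_rot'],2),np.round(s['joints'],1),s['gripper_width'])
d=snap('wrist');pickle.dump((d,T(d)),open('w3.pkl','wb'))
f=d['frame'][:,:,::-1].copy()
# predicted nest points
a=np.radians(40.76);R=np.array([[np.cos(a),np.sin(a)],[-np.sin(a),np.cos(a)]])
L=np.array([(47,-35.5,15),(47,35.5,15),(-58,-26.5,8),(-58,26.5,8),(70,-46,0),(70,46,0),(-70,46,0),(-70,-46,0)])/1e3
W=np.c_[L[:,:2]@R+[.3773,.3593],L[:,2]+.015]
g=cv2.resize(f,None,fx=1.25,fy=1.25,interpolation=cv2.INTER_CUBIC)
P=proj(d,W);print(np.round(P,1).tolist())
for p in P: cv2.circle(g,tuple(int(v*1.25) for v in p),3,(0,0,255),1)
cv2.imwrite('pics/w3.png',g)
E
```

```text
7.0 [0.3663 0.3488 0.0609] [1.7997e+02 8.0000e-02 4.0510e+01] [ 65.9  14.9 -32.5  -0.  -42.7  64.6] 0.04560351880202592
[[389.7, 169.5], [254.1, 170.0], [364.5, 337.7], [280.4, 338.0], [406.2, 123.7], [237.2, 124.3], [253.0, 347.3], [392.0, 346.8]]
```

View pics/w3.png

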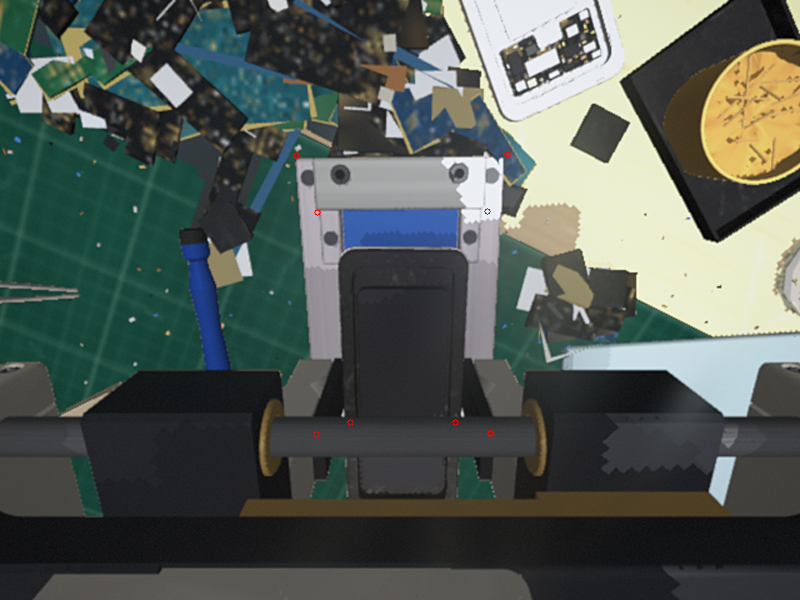

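```bash
python3 - <<'E'
from h import *
import pickle
d,M=pickle.load(open('w3.pkl','rb'))
a=np.radians(40.76);ex=np.array([np.cos(a),np.sin(a)]);ey=np.array([-ex[1],ex[0]])
for n,uv,z in (('lipL',(316,209),.030),('lipR',(484,209),.030),('phL',(345,256),.0666),('phR',(462,256),.0666),('phend',(403,249.5),.0665),('phendback',(400,496),.0665),('bedL',(343,247),.015),('bedR',(458,247),.015)):
    p=ray(d,np.array(uv)/1.25,z)[0,:2]-[.3773,.3593]; print(n,np.round([p@ex*1e3,p@ey*1e3],1))
p=np.array(r.get_state()['tcp_pos'])[:2]-[.3773,.3593];print(p@ex,p@ey)
E
```

```text
lipL [48.4 36.1]
lipR [ 48.2 -34.1]
phL [35.7 20. ]
phR [ 35.6 -20.7]
phend [37.9 -0.2]
phendback [-65.5   1.4]
bedL [29.8 27.5]
bedR [ 29.5 -25.7]
-0.0147393282032965 -0.0007131517083988391
```

```bash
python3 - <<'E'
from h import *
d=snap('wrist')
for t in r.trace('phone_center','wrist')[:1]:
    m=t['pixels'];print(t['score'],t['extent'])
    for v in range(198,400,8):
        u=np.flatnonzero(m[v]); 
        if len(u):
            w=u[-1]-u[0]+1; dep=.047*d['fx']/w; z=T(d)[2,3]+dep*(.296*(v-d['cy'])/d['fy']-.955)
            print(v,u[0],u[-1],round(dep,3),round(z,3))
E
```

```text
0.68 [266.5, 195.5, 373.0, 401.2]
198 281 361 0.206 0.015
206 272 372 0.165 0.057
214 270 373 0.161 0.062
222 270 373 0.161 0.063
230 270 372 0.162 0.063
238 271 371 0.165 0.061
246 271 371 0.165 0.062
254 272 372 0.165 0.063
262 272 371 0.167 0.063
270 272 371 0.167 0.064
278 274 370 0.172 0.06
286 274 370 0.172 0.061
294 273 369 0.172 0.062
302 274 369 0.174 0.062
310 274 369 0.174 0.063
318 274 368 0.176 0.063
326 275 367 0.18 0.06
366 279 362 0.199 0.05
374 277 366 0.186 0.063
382 278 365 0.19 0.06
390 277 365 0.188 0.063
398 278 364 0.192 0.061
```

drive_tool(
  commands=[
    {"tx": 0.0037, "ty": 0.0058, "tz": -0.02, "turn": 0.003, "hand": 0.7},
    {"tx": 0.0037, "ty": 0.0058, "tz": -0.04, "turn": 0.003, "hand": 0.7},
    {"tx": 0.0037, "ty": 0.0058, "tz": -0.052, "turn": 0.003, "hand": 0.7},
    {"tx": 0.0037, "ty": 0.0058, "tz": -0.057, "turn": 0.003, "hand": 0.7},
    {"tx": 0.0037, "ty": 0.0058, "tz": -0.06, "turn": 0.003, "hand": 0.7},
    {"tx": 0.0037, "ty": 0.0058, "tz": -0.063, "turn": 0.003, "hand": 0.7},
    {"tx": 0.0037, "ty": 0.0058, "tz": -0.065, "turn": 0.003, "hand": 0.7},
    {"tx": 0.0037, "ty": 0.0058, "tz": -0.065, "turn": 0.003, "hand": 0.7},
  ],
  grip_force=4,
)

```text
time_s: 7.95
tcp_pos: [0.3689, 0.3528, 0.0224]
eef_rot: [-180.0, -0.0, 41.0]
contact_force: [-0.5, -0.7, -0.2]
gripper_width: 0.0459
gripper_force: 4.0
```

drive_tool(
  commands=[
    {"tx": 0, "ty": 0, "tz": 0, "turn": 0, "hand": 0.3},
    {"tx": 0, "ty": 0, "tz": 0, "turn": 0, "hand": 0.3},
    {"tx": 0, "ty": 0, "tz": -0.003, "turn": 0, "hand": 0.3},
  ],
)

```text
time_s: 8.25
tcp_pos: [0.369, 0.3531, 0.0208]
eef_rot: [-180.0, -0.0, 41.0]
contact_force: [-0.1, -0.6, 0.4]
gripper_width: 0.0603
gripper_force: 0.0
```

```bash
python3 - <<'E'
from h import *
s=r.get_state();print(s['time_s'],np.round(s['tcp_pos'],4),np.round(s['eef_rot'],2),s['gripper_width'])
d=snap('wrist')
f=d['frame'][:,:,::-1].copy()
cv2.imwrite('pics/w4.png',cv2.resize(f[100:420,170:480],None,fx=1.85,fy=1.85,interpolation=cv2.INTER_CUBIC))
E
```

```text
8.25 [0.369  0.3531 0.0208] [-1.7998e+02 -5.0000e-02  4.1020e+01] 0.06025881448210275
```

View pics/w4.png

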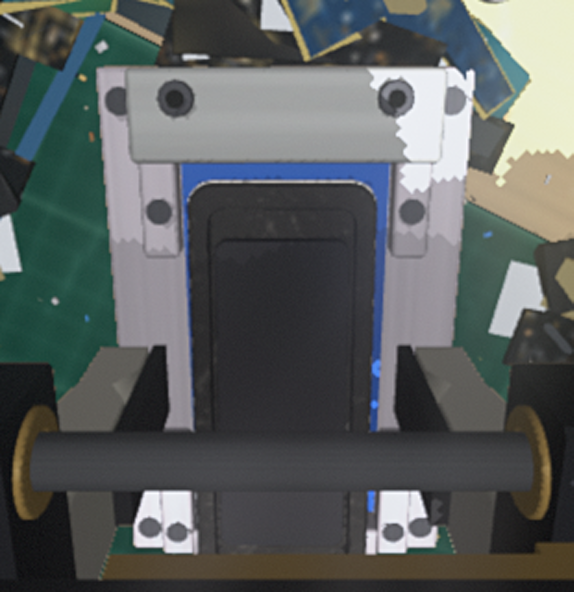

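drive_tool(
  commands=[
    {"tx": 0, "ty": 0, "tz": -0.0015, "turn": 0, "hand": 0.6},
    {"tx": 0, "ty": 0, "tz": -0.0015, "turn": 0, "hand": 0.6},
    {"tx": 0, "ty": 0, "tz": -0.0015, "turn": 0, "hand": 0.6},
    {"tx": 0.004, "ty": 0.0034, "tz": -0.0015, "turn": 0, "hand": 0.6},
    {"tx": 0.008, "ty": 0.0069, "tz": -0.0015, "turn": 0, "hand": 0.6},
    {"tx": 0.012, "ty": 0.0103, "tz": -0.002, "turn": 0, "hand": 0.6},
    {"tx": 0.016, "ty": 0.0138, "tz": -0.002, "turn": 0, "hand": 0.6},
    {"tx": 0.019, "ty": 0.0164, "tz": -0.002, "turn": 0, "hand": 0.6},
    {"tx": 0.0215, "ty": 0.0185, "tz": -0.002, "turn": 0, "hand": 0.6},
    {"tx": 0.0215, "ty": 0.0185, "tz": -0.002, "turn": 0, "hand": 0.6},
  ],
  grip_force=6,
)

```text
time_s: 9.3
tcp_pos: [0.381, 0.3629, 0.0187]
eef_rot: [180.0, 0.1, 41.0]
contact_force: [-4.0, -1.9, 0.5]
gripper_width: 0.0459
gripper_force: 6.0
```

drive_tool(
  commands=[
    {"tx": 0.001, "ty": 0.001, "tz": 0, "turn": 0, "hand": 0.6},
    {"tx": 0.001, "ty": 0.001, "tz": 0, "turn": 0, "hand": 0.6},
  ],
)

```text
time_s: 9.5
tcp_pos: [0.3811, 0.3629, 0.0186]
eef_rot: [180.0, 0.2, 41.0]
contact_force: [-6.7, -2.0, -0.2]
gripper_width: 0.0458
gripper_force: 6.0
```

drive_tool(
  commands=[
    {"tx": 0, "ty": 0, "tz": 0, "turn": 0, "hand": 0.35},
    {"tx": 0, "ty": 0, "tz": 0, "turn": 0, "hand": 0.35},
    {"tx": 0, "ty": 0, "tz": 0.01, "turn": 0, "hand": 0.35},
    {"tx": 0, "ty": 0, "tz": 0.06, "turn": 0, "hand": 0.35},
    {"tx": 0, "ty": 0, "tz": 0.14, "turn": 0, "hand": 0.35},
    {"tx": -0.03, "ty": -0.03, "tz": 0.2, "turn": 0, "hand": 0.35},
    {"tx": -0.08, "ty": -0.07, "tz": 0.22, "turn": 0, "hand": 0.35},
    {"tx": -0.08, "ty": -0.07, "tz": 0.22, "turn": 0, "hand": 0.35},
  ],
)

```text
time_s: 10.3
tcp_pos: [0.3328, 0.3211, 0.1543]
eef_rot: [-179.8, -0.2, 41.0]
contact_force: [0.5, 1.7, 0.7]
gripper_width: 0.0568
gripper_force: 0.0
```

```bash
python3 - <<'E'
from h import *
import pickle
s=r.get_state();print(s['time_s'],np.round(s['tcp_pos'],4),np.round(s['eef_rot'],2),s['gripper_width'])
d=snap('wrist');pickle.dump((d,T(d)),open('w5.pkl','wb'))
a=np.radians(40.76);R=np.array([[np.cos(a),np.sin(a)],[-np.sin(a),np.cos(a)]])
L=np.array([(-75,-50,8),(75,50,8),(-75,50,8),(75,-50,8)])/1e3
P=proj(d,np.c_[L[:,:2]@R+[.3773,.3593],L[:,2]+.015]);x0,y0=np.maximum(P.min(0).astype(int)-5,0);x1,y1=P.max(0).astype(int)+5
print(x0,y0,x1,y1)
f=d['frame'][:,:,::-1]
A=cv2.resize(f[y0:y1,x0:x1],None,fx=3.2,fy=3.2,interpolation=cv2.INTER_CUBIC)
d2,_=pickle.load(open('w2.pkl','rb')); B=cv2.resize(d2['frame'][35:155,275:370,::-1],None,fx=4,fy=4,interpolation=cv2.INTER_CUBIC)
print(A.shape,B.shape)
H=max(A.shape[0],B.shape[0]);o=np.zeros((H,A.shape[1]+B.shape[1],3),np.uint8);o[:A.shape[0],:A.shape[1]]=A;o[:B.shape[0],A.shape[1]:]=B
cv2.imwrite('pics/w5.png',o);print(o.shape)
E
```

```text
10.3 [0.3328 0.3211 0.1543] [-179.84   -0.24   41.02] 0.05684893225515482
251 53 398 258
(656, 470, 3) (480, 380, 3)
(656, 850, 3)
```

View pics/w5.png

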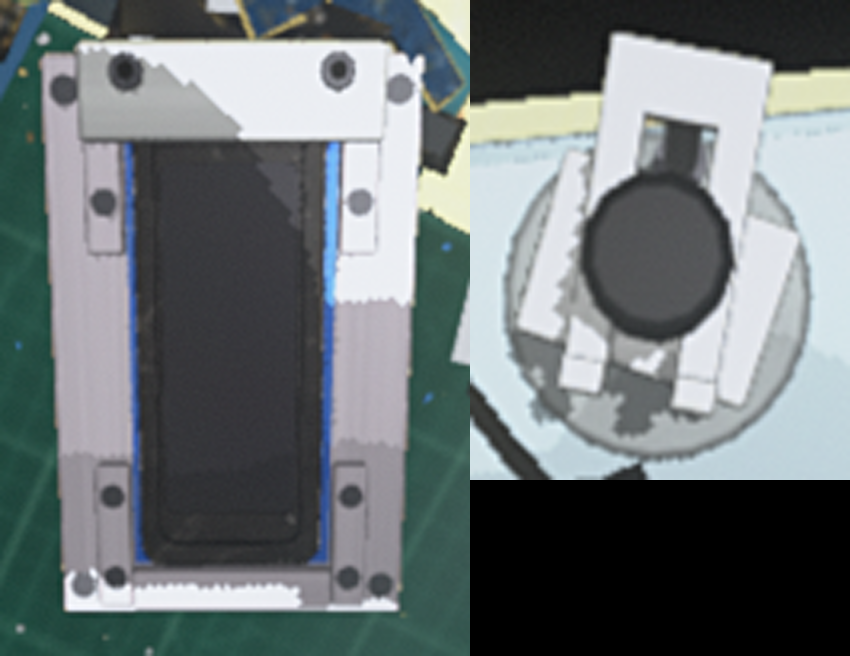

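```bash
python3 - <<'E'
from h import *
import pickle
d,M=pickle.load(open('w2.pkl','rb'))
import h; h.T=lambda d:M
R=lambda u,v,z: ray(d,((u-470+.5)/4-.5+275,(v+.5)/4-.5+35),z)[0,:2]
an=lambda v:np.degrees(np.arctan2(v[1],v[0]))
k=R(658,255,.135);print('knob',k)
t=R(636.5,398,.112);p=R(692.5,49,.105);print('tip',t,'post',p,'len',np.linalg.norm(p-t),'fork +x yaw',an(p-t),'fork pt',t+(p-t)*24/59)
a,b,c=R(517,330,.077),R(740,405,.077),R(797,232,.077)
print('body',np.linalg.norm(b-a),an(b-a),np.linalg.norm(c-b),an(c-b),'centre',(a+c)/2)
print('base', R(658,310,.014))
s=r.get_state();print(s['tcp_pos'],s['joints'])
E
```

```text
knob [0.48933138 0.11781999]
tip [0.47824586 0.13759058] post [0.50750308 0.08592421] len 0.05937507508417617 fork +x yaw -60.47833229411085 fork pt [0.4901471  0.11657375]
body 0.047951913026141 -158.53572506223526 0.03483473640351875 -68.9016844903218 centre [0.48968404 0.11803197]
base [0.48795524 0.1193112 ]
[0.33378536 0.3222317  0.1535242 ] [ 6.84104752e+01  3.99829300e+00 -3.12231127e+01  3.01325996e-04
 -5.45108974e+01  6.26552674e+01]
```

drive_tool(
  commands=[
    {"tx": 0.02, "ty": -0.02, "tz": 0.04, "turn": -0.09, "hand": 0.35},
    {"tx": 0.05, "ty": -0.06, "tz": 0.076, "turn": -0.18, "hand": 0.35},
    {"tx": 0.08, "ty": -0.1, "tz": 0.076, "turn": -0.27, "hand": 0.35},
    {"tx": 0.11, "ty": -0.14, "tz": 0.076, "turn": -0.36, "hand": 0.35},
    {"tx": 0.14, "ty": -0.18, "tz": 0.076, "turn": -0.45, "hand": 0.35},
    {"tx": 0.17, "ty": -0.22, "tz": 0.076, "turn": -0.54, "hand": 0.35},
    {"tx": 0.2, "ty": -0.26, "tz": 0.076, "turn": -0.63, "hand": 0.35},
    {"tx": 0.23, "ty": -0.3, "tz": 0.076, "turn": -0.72, "hand": 0.35},
    {"tx": 0.26, "ty": -0.34, "tz": 0.076, "turn": -0.81, "hand": 0.35},
    {"tx": 0.26, "ty": -0.34, "tz": 0.076, "turn": -0.9, "hand": 0.35},
  ],
)

```text
time_s: 11.35
tcp_pos: [0.4924, 0.1163, 0.1964]
eef_rot: [179.9, -0.0, -40.5]
contact_force: [0.6, 0.8, -0.8]
gripper_width: 0.0565
gripper_force: 0.0
```

drive_tool(
  commands=[
    {"tx": 0, "ty": 0, "tz": 0, "turn": -0.09, "hand": 0.35},
    {"tx": 0, "ty": 0, "tz": 0, "turn": -0.18, "hand": 0.35},
    {"tx": 0, "ty": 0, "tz": 0, "turn": -0.228, "hand": 0.35},
    {"tx": 0, "ty": 0, "tz": 0, "turn": -0.228, "hand": 0.35},
    {"tx": 0, "ty": 0, "tz": 0, "turn": -0.228, "hand": 0.35},
  ],
)

```text
time_s: 11.85
tcp_pos: [0.4907, 0.1185, 0.1967]
eef_rot: [180.0, -0.0, -60.4]
contact_force: [0.3, -0.0, 0.2]
gripper_width: 0.0567
gripper_force: 0.0
```

```bash
python3 - <<'E'
from h import *
s=r.get_state();print(s['time_s'],np.round(s['tcp_pos'],4),np.round(s['eef_rot'],2),np.round(s['joints'],1))
d=snap('wrist')
for t in r.trace('block_knob','wrist')[:2]: print(t['score'],t['extent'])
f=d['frame']; g=cv2.cvtColor(f,cv2.COLOR_RGB2GRAY)
c=cv2.HoughCircles(cv2.medianBlur(g,3),cv2.HOUGH_GRADIENT,1,40,param1=100,param2=18,minRadius=20,maxRadius=45)
q=proj(d,[[.4895,.118,.135]])[0];print('pred',q)
if c is not None:
    for x in c[0][:8]:
        print(x,ray(d,x[:2],.135)[0,:2])
E
```

```text
11.85 [0.4907 0.1185 0.1967] [ 1.7998e+02 -1.0000e-02 -6.0360e+01] [ 35.9   5.8 -22.9   0.  -61.3  -6.3]
0.7 [291.8, 206.2, 358.3, 275.4]
0.46 [303.3, 388.2, 360.4, 398.5]
pred [322.77006995 260.04203558]
[322.5 216.5  38.7] [0.50410271 0.092708  ]
[239.5 260.5  44.4] [0.53681651 0.14523826]
[ 14.5 312.5  34.2] [0.65458813 0.25575172]
```

drive_tool(
  commands=[
    {"tx": -0.002, "ty": -0.001, "tz": -0.05, "turn": 0, "hand": 0.35},
    {"tx": -0.002, "ty": -0.001, "tz": -0.09, "turn": 0, "hand": 0.35},
    {"tx": -0.002, "ty": -0.001, "tz": -0.12, "turn": 0, "hand": 0.35},
    {"tx": -0.002, "ty": -0.001, "tz": -0.136, "turn": 0, "hand": 0.35},
    {"tx": -0.002, "ty": -0.001, "tz": -0.142, "turn": 0, "hand": 0.35},
    {"tx": -0.002, "ty": -0.001, "tz": -0.142, "turn": 0, "hand": 0.35},
  ],
)

```text
time_s: 12.55
tcp_pos: [0.4893, 0.1179, 0.1118]
eef_rot: [180.0, -0.0, -60.5]
contact_force: [-0.3, -0.1, -0.2]
gripper_width: 0.0567
gripper_force: 0.0
```

drive_tool(
  commands=[
    {"tx": 0, "ty": 0, "tz": 0, "turn": 0, "hand": 0.9},
    {"tx": 0, "ty": 0, "tz": 0, "turn": 0, "hand": 0.9},
    {"tx": 0, "ty": 0, "tz": 0, "turn": 0, "hand": 0.9},
    {"tx": 0, "ty": 0, "tz": 0, "turn": 0, "hand": 0.9},
    {"tx": 0, "ty": 0, "tz": 0, "turn": 0, "hand": 0.9},
    {"tx": 0, "ty": 0, "tz": 0, "turn": 0, "hand": 0.9},
  ],
  grip_force=35,
)

```text
time_s: 13.15
tcp_pos: [0.4896, 0.1181, 0.1121]
eef_rot: [-179.9, -0.0, -60.5]
contact_force: [1.2, 1.2, 1.5]
gripper_width: 0.0252
gripper_force: 35.0
```

drive_tool(
  commands=[
    {"tx": 0, "ty": 0, "tz": 0.006, "turn": 0, "hand": 0.9},
    {"tx": 0, "ty": 0, "tz": 0.013, "turn": 0, "hand": 0.9},
    {"tx": 0, "ty": 0, "tz": 0.02, "turn": 0, "hand": 0.9},
    {"tx": 0, "ty": 0, "tz": 0.0235, "turn": 0, "hand": 0.9},
    {"tx": 0, "ty": 0, "tz": 0.0235, "turn": 0, "hand": 0.9},
  ],
)

```text
time_s: 13.65
tcp_pos: [0.489, 0.1177, 0.126]
eef_rot: [180.0, 0.0, -60.5]
contact_force: [0.1, -0.8, -4.9]
gripper_width: 0.0249
gripper_force: 35.0
```

drive_tool(
  commands=[
    {"tx": -0.006, "ty": 0.011, "tz": 0, "turn": 0, "hand": 0.9},
    {"tx": -0.014, "ty": 0.025, "tz": 0, "turn": 0, "hand": 0.9},
    {"tx": -0.022, "ty": 0.039, "tz": 0, "turn": 0, "hand": 0.9},
    {"tx": -0.032, "ty": 0.057, "tz": 0, "turn": 0, "hand": 0.9},
    {"tx": -0.042, "ty": 0.074, "tz": 0, "turn": 0, "hand": 0.9},
    {"tx": -0.052, "ty": 0.092, "tz": 0, "turn": 0, "hand": 0.9},
    {"tx": -0.06, "ty": 0.106, "tz": 0, "turn": 0, "hand": 0.9},
    {"tx": -0.06, "ty": 0.106, "tz": 0, "turn": 0, "hand": 0.9},
  ],
)

```text
time_s: 14.45
tcp_pos: [0.4526, 0.1827, 0.1259]
eef_rot: [-180.0, 0.0, -60.4]
contact_force: [0.5, 0.3, -4.9]
gripper_width: 0.0251
gripper_force: 35.0
```

```bash
python3 - <<'E'
from h import *
s=r.get_state();print(s['time_s'],np.round(s['tcp_pos'],4),np.round(s['eef_rot'],2),np.round(s['contact_force'],1),s['gripper_width'])
for c in ('top','scene'):
    d=snap(c)
    for t in r.trace('block_knob',c)[:2]: print(c,t['score'],t['extent'])
    print(proj(d,[np.array(s['tcp_pos'])+[0,0,.0]]),proj(d,[np.array(s['tcp_pos'])-[0,0,.06]]))
E
```

```text
14.45 [0.4526 0.1827 0.1259] [-1.7998e+02  1.0000e-02 -6.0410e+01] [ 0.5  0.3 -4.9] 0.025075125896173833
[[353.43223397 238.85768397]] [[351.24438491 246.30668445]]
scene 0.62 [319.0, 225.7, 348.6, 277.3]
[[334.10649771 237.53301697]] [[332.9907326  265.52418999]]
```

drive_tool(
  commands=[
    {"tx": -0.015, "ty": 0.03, "tz": 0.02, "turn": 0.05, "hand": 0.9},
    {"tx": -0.04, "ty": 0.07, "tz": 0.02, "turn": 0.1, "hand": 0.9},
    {"tx": -0.07, "ty": 0.12, "tz": 0.02, "turn": 0.15, "hand": 0.9},
    {"tx": -0.1, "ty": 0.17, "tz": 0.02, "turn": 0.2, "hand": 0.9},
    {"tx": -0.13, "ty": 0.22, "tz": 0.02, "turn": 0.217, "hand": 0.9},
    {"tx": -0.15, "ty": 0.25, "tz": 0.02, "turn": 0.217, "hand": 0.9},
    {"tx": -0.16, "ty": 0.267, "tz": 0.01, "turn": 0.217, "hand": 0.9},
    {"tx": -0.16, "ty": 0.267, "tz": -0.01, "turn": 0.217, "hand": 0.9},
    {"tx": -0.16, "ty": 0.267, "tz": -0.02, "turn": 0.217, "hand": 0.9},
    {"tx": -0.16, "ty": 0.267, "tz": -0.02, "turn": 0.217, "hand": 0.9},
  ],
)

```text
time_s: 15.65
tcp_pos: [0.357, 0.3398, 0.1122]
eef_rot: [179.8, -0.0, -41.0]
contact_force: [0.5, -0.4, -5.4]
gripper_width: 0.0251
gripper_force: 35.0
```

```bash
python3 - <<'E'
from h import *
s=r.get_state();print(s['time_s'],np.round(s['tcp_pos'],4),np.round(s['eef_rot'],2),np.round(s['contact_force'],1),s['gripper_width'])
d=snap('wrist');f=d['frame'][:,:,::-1]
d2=snap('scene')
A=cv2.resize(f[0:480,120:520],None,fx=1.2,fy=1.2); B=cv2.resize(d2['frame'][195:315,205:305,::-1],None,fx=3.2,fy=3.2,interpolation=cv2.INTER_CUBIC)
o=np.zeros((576,800,3),np.uint8);o[:A.shape[0],:480]=A;o[:B.shape[0],480:800]=B;cv2.imwrite('pics/w6.png',o)
E
```

```text
15.65 [0.357  0.3398 0.1122] [ 1.7981e+02 -5.0000e-02 -4.1040e+01] [ 0.5 -0.4 -5.4] 0.025050895883576663
```

View pics/w6.png

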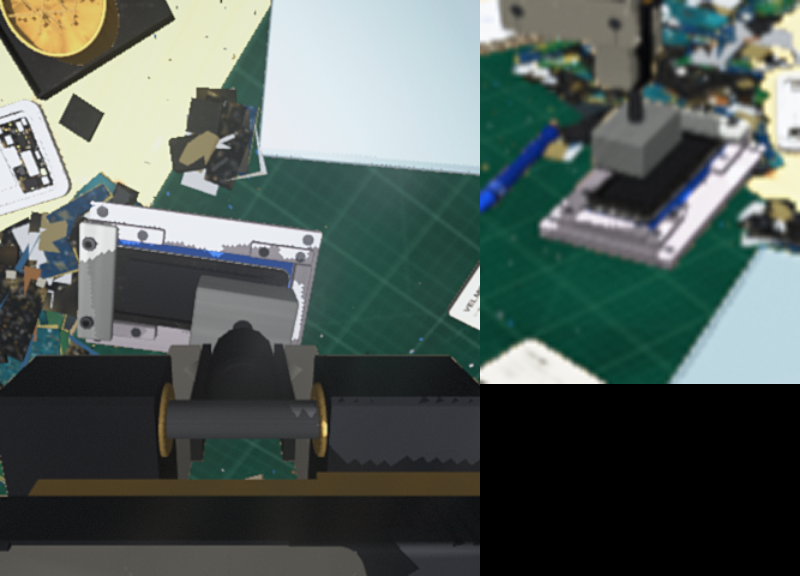

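```bash
python3 - <<'E'
from h import *
s=r.get_state();print(s['time_s'],np.round(s['tcp_pos'],4),np.round(s['eef_rot'],2))
d=snap('wrist')
a=np.radians(40.76);ex=np.array([np.cos(a),np.sin(a)]);ey=np.array([-ex[1],ex[0]])
for n,u,z in (('blkL -3,-18',(203,277),.0772),('blkR -53,-18',(300,290),.0772),('nest 70,-46',(93,202),.015),('nest -70,-46',(322,233),.015),('lip 47,-35.5',(116,222),.030),('rail screw',(301,257),.021)):
    p=ray(d,np.array(u)/1.2+[120,0],z)[0,:2]-[.3773,.3593];print(n,np.round([p@ex*1e3,p@ey*1e3],1))
p=np.array(s['tcp_pos'])[:2]-[.3773,.3593];print(p@ex,p@ey)
E
```

```text
15.75 [0.3576 0.3408 0.1135] [ 1.7995e+02 -3.0000e-02 -4.1030e+01]
blkL -3,-18 [ -4.9 -24.6]
blkR -53,-18 [-51.3 -24.8]
nest 70,-46 [ 68.1 -43.3]
nest -70,-46 [-69.4 -44.6]
lip 47,-35.5 [ 49.9 -36.1]
rail screw [-58.6 -29.4]
-0.027052303645567745 -0.0011687958726288757
```

```bash
python3 - <<'E'
from h import *
from scipy.optimize import least_squares
a=np.radians(40.76);R=np.array([[np.cos(a),np.sin(a)],[-np.sin(a),np.cos(a)]])
def W(l): l=np.atleast_2d(l)/1e3; return np.c_[l[:,:2]@R+[.3773,.3593],l[:,2]]
ds=snap('scene'); dw=snap('wrist')
print('scene nest corners',np.round((proj(ds,W([(-70,-46,15),(-70,46,15),(70,-46,15),(70,46,15)]))-[205,195])*3.2+[480,0],0).tolist())
for y in (0,-7):
  for z in (51,40):
    c=[(-28+i*25,y+j*18,z+k*26) for k in (0,1) for i,j in ((-1,-1),(-1,1),(1,1),(1,-1))]
    print(y,z,'scene',np.round((proj(ds,W(c))-[205,195])*3.2+[480,0]).tolist())
    print('   wrist',np.round((proj(dw,W(c[4:]))-[120,0])*1.2).tolist())
for cam in('scene','wrist'):
  for t in r.trace('block_sole',cam)[:2]:
    e=np.array(t['extent']); print(cam,t['score'],((e.reshape(2,2)-([205,195] if cam=='scene' else [120,0]))*(3.2 if cam=='scene' else 1.2)+([480,0] if cam=='scene' else [0,0])).round().tolist())
E
```

```text
scene nest corners [[669.0, 252.0], [537.0, 217.0], [765.0, 140.0], [643.0, 111.0]]
0 51 scene [[638.0, 178.0], [586.0, 165.0], [625.0, 126.0], [676.0, 138.0], [636.0, 142.0], [583.0, 129.0], [623.0, 91.0], [674.0, 103.0]]
   wrist [[301.0, 303.0], [288.0, 370.0], [190.0, 357.0], [198.0, 289.0]]
0 40 scene [[639.0, 193.0], [587.0, 180.0], [626.0, 141.0], [676.0, 153.0], [637.0, 157.0], [584.0, 144.0], [624.0, 106.0], [675.0, 118.0]]
   wrist [[298.0, 296.0], [286.0, 360.0], [192.0, 347.0], [200.0, 282.0]]
-7 51 scene [[648.0, 181.0], [596.0, 167.0], [635.0, 128.0], [686.0, 141.0], [646.0, 144.0], [593.0, 131.0], [633.0, 93.0], [684.0, 105.0]]
   wrist [[304.0, 289.0], [291.0, 357.0], [192.0, 344.0], [200.0, 275.0]]
-7 40 scene [[649.0, 196.0], [597.0, 182.0], [636.0, 143.0], [686.0, 155.0], [647.0, 160.0], [595.0, 147.0], [634.0, 108.0], [685.0, 120.0]]
   wrist [[301.0, 283.0], [288.0, 348.0], [194.0, 335.0], [202.0, 269.0]]
scene 0.83 [[590.0, 32.0], [676.0, 177.0]]
scene 0.34 [[544.0, 109.0], [760.0, 268.0]]
wrist 0.83 [[189.0, 271.0], [300.0, 397.0]]
```

drive_tool(
  commands=[
    {"tx": -0.0063, "ty": 0.01, "tz": 0, "turn": 0, "hand": 0.9},
    {"tx": -0.0063, "ty": 0.01, "tz": -0.015, "turn": 0, "hand": 0.9},
    {"tx": -0.0063, "ty": 0.01, "tz": -0.025, "turn": 0, "hand": 0.9},
    {"tx": -0.0063, "ty": 0.01, "tz": -0.028, "turn": 0, "hand": 0.9},
    {"tx": -0.0063, "ty": 0.01, "tz": -0.028, "turn": 0, "hand": 0.9},
  ],
)

```text
time_s: 16.5
tcp_pos: [0.3531, 0.3472, 0.0963]
eef_rot: [179.9, -0.0, -41.0]
contact_force: [0.5, -0.5, -5.3]
gripper_width: 0.0254
gripper_force: 35.0
```

```bash
python3 - <<'E'
from h import *
s=r.get_state();print(s['time_s'],np.round(s['tcp_pos'],4),np.round(s['eef_rot'],2),np.round(s['contact_force'],1))
d=snap('wrist')
a=np.radians(40.76);R=np.array([[np.cos(a),np.sin(a)],[-np.sin(a),np.cos(a)]])
def loc(u,z): return np.round((ray(d,u,z)[:,:2]-[.3773,.3593])@R.T*1e3,1)
sole=s['tcp_pos'][2]-.061
m=r.trace('block_sole','wrist')[0]['pixels']; ph=r.trace('phone_center','wrist')[0]; p=ph['pixels'];print(ph['score'],ph['extent'])
for c in range(275,375,10):
    b=np.flatnonzero(m[:,c]); q=np.flatnonzero(p[:,c])
    print(c, 'blk top', b[:1], loc((c,b[0]),sole+.026) if len(b) else '', 'phone top',q[:1],loc((c,q[0]),.026) if len(q) else '')
for v in range(235,300,12):
    b=np.flatnonzero(m[v]); print(v,b[[0,-1]] if len(b) else '', loc([(b[0],v),(b[-1],v)],sole+.026).tolist() if len(b) else '')
E
```

```text
16.5 [0.3531 0.3472 0.0963] [ 1.7992e+02 -3.0000e-02 -4.0970e+01] [ 0.5 -0.5 -5.3]
0.76 [210.7, 197.9, 369.4, 272.1]
275 blk top []  phone top [206] [[  9.3 -22.3]]
285 blk top [236] [[ -1.7 -13.6]] phone top [207] [[  2.7 -22.6]]
295 blk top [231] [[ -7.  -17.4]] phone top [209] [[ -3.9 -22.2]]
305 blk top [232] [[-12.6 -17.6]] phone top [211] [[-10.5 -21.9]]
315 blk top [234] [[-18.4 -17.2]] phone top [212] [[-17.1 -22.1]]
325 blk top [235] [[-24.1 -17.5]] phone top [213] [[-23.7 -22.4]]
335 blk top [236] [[-29.8 -17.7]] phone top [214] [[-30.3 -22.7]]
345 blk top [238] [[-35.5 -17.4]] phone top [216] [[-37.  -22.3]]
355 blk top [240] [[-41.4 -17. ]] phone top [218] [[-43.7 -21.9]]
365 blk top [243] [[-47.3 -16.1]] phone top [220] [[-50.5 -21.6]]
235 [286 329] [[-2.2, -14.3], [-26.3, -17.8]]
247 [283 366] [[-1.4, -7.0], [-48.3, -13.8]]
259 [281 367] [[-1.0, 0.4], [-50.2, -6.7]]
271 [279 364] [[-0.7, 8.0], [-49.8, 0.9]]
283 [278 362] [[-0.9, 15.6], [-50.0, 8.5]]
295 [296 347] [[-12.4, 21.8], [-42.5, 17.4]]
```

drive_tool(
  commands=[
    {"tx": 0, "ty": 0, "tz": -0.006, "turn": 0, "hand": 0.9},
    {"tx": 0, "ty": 0, "tz": -0.011, "turn": 0, "hand": 0.9},
    {"tx": 0, "ty": 0, "tz": -0.014, "turn": 0, "hand": 0.9},
    {"tx": 0, "ty": 0, "tz": -0.016, "turn": 0, "hand": 0.9},
    {"tx": 0, "ty": 0, "tz": -0.0175, "turn": 0, "hand": 0.9},
    {"tx": 0, "ty": 0, "tz": -0.0185, "turn": 0, "hand": 0.9},
    {"tx": 0, "ty": 0, "tz": -0.0185, "turn": 0, "hand": 0.9},
    {"tx": 0, "ty": 0, "tz": -0.0185, "turn": 0, "hand": 0.9},
  ],
)

```text
time_s: 17.45
tcp_pos: [0.3533, 0.3476, 0.0859]
eef_rot: [-180.0, -0.0, -41.0]
contact_force: [-0.8, -0.7, -3.5]
gripper_width: 0.0251
gripper_force: 35.0
```

drive_tool(
  commands=[
    {"tx": 0, "ty": 0, "tz": -0.001, "turn": 0, "hand": 0.9},
    {"tx": 0, "ty": 0, "tz": -0.002, "turn": 0, "hand": 0.9},
    {"tx": 0, "ty": 0, "tz": -0.002, "turn": 0, "hand": 0.9},
    {"tx": 0, "ty": 0, "tz": -0.002, "turn": 0, "hand": 0.9},
  ],
)

```text
time_s: 17.85
tcp_pos: [0.3534, 0.3476, 0.0847]
eef_rot: [-180.0, -0.0, -41.0]
contact_force: [-0.4, -0.6, -2.7]
gripper_width: 0.0252
gripper_force: 35.0
```

drive_tool(
  commands=[
    {"tx": 0, "ty": 0, "tz": -0.001, "turn": 0, "hand": 0.9},
    {"tx": 0, "ty": 0, "tz": -0.002, "turn": 0, "hand": 0.9},
    {"tx": 0, "ty": 0, "tz": -0.002, "turn": 0, "hand": 0.9},
    {"tx": 0, "ty": 0, "tz": -0.002, "turn": 0, "hand": 0.9},
  ],
)

```text
time_s: 18.25
tcp_pos: [0.3535, 0.3477, 0.0843]
eef_rot: [-180.0, -0.0, -41.0]
contact_force: [-2.4, -3.1, 5.0]
gripper_width: 0.0247
gripper_force: 35.0
```

drive_tool(
  commands=[
    {"tx": 0, "ty": 0, "tz": 0.0008, "turn": 0, "hand": 0.9},
    {"tx": 0, "ty": 0, "tz": 0.0008, "turn": 0, "hand": 0.9},
    {"tx": 0, "ty": 0, "tz": 0.0008, "turn": 0, "hand": 0.4},
    {"tx": 0, "ty": 0, "tz": 0.0008, "turn": 0, "hand": 0.4},
    {"tx": 0, "ty": 0, "tz": 0.0008, "turn": 0, "hand": 0.4},
    {"tx": 0, "ty": 0, "tz": 0.01, "turn": 0, "hand": 0.4},
    {"tx": 0, "ty": 0, "tz": 0.04, "turn": 0, "hand": 0.4},
    {"tx": 0, "ty": 0, "tz": 0.1, "turn": 0, "hand": 0.4},
    {"tx": 0, "ty": 0, "tz": 0.18, "turn": 0, "hand": 0.4},
    {"tx": 0, "ty": 0, "tz": 0.2, "turn": 0, "hand": 0.4},
  ],
  grip_force=5,
)

```text
time_s: 19.25
tcp_pos: [0.3549, 0.3498, 0.2091]
eef_rot: [-179.5, 0.0, -40.9]
contact_force: [-0.5, 0.2, -0.2]
gripper_width: 0.0531
gripper_force: 0.0
```

```bash
python3 - <<'E'
from h import *
s=r.get_state();print(s['time_s'],np.round(s['tcp_pos'],4),np.round(s['contact_force'],1),s['gripper_width'])
d=snap('wrist','fin.png')
a=np.radians(40.76);R=np.array([[np.cos(a),np.sin(a)],[-np.sin(a),np.cos(a)]])
def loc(u,z): return np.round((ray(d,u,z)[:,:2]-[.3773,.3593])@R.T*1e3,1)
for l,z in (('block_sole',.049),('phone_center',.023),('lift_pad',.015)):
  for t in r.trace(l,'wrist')[:1]:
    m=t['pixels'];print(l,t['score'],t['extent'],m.sum())
    if l=='lift_pad':continue
    for v in range(int(t['extent'][1])+6,int(t['extent'][3]),9):
        b=np.flatnonzero(m[v]); print(v,b[[0,-1]],loc([(b[0],v),(b[-1],v)],z).tolist()) if len(b) else 0
e=np.uint8
q=proj(d,[[.3565,.3430,.107]]);print('knob top pred',q)
m=r.trace('block_sole','wrist')[0]['pixels'];f=d['frame']
k=m&(f.max(2)<75);pp=np.argwhere(k)[:,::-1];print('knob dark px centroid',pp.mean(0),len(pp),loc(pp.mean(0),.107))
E
```

```text
19.25 [0.3549 0.3498 0.2091] [-0.5  0.2 -0.2] 0.05306192973002013
block_sole 0.8 [297.5, 195.5, 355.5, 255.6] 2604
201 [302 335] [[-3.1, -10.8], [-32.3, -15.0]]
210 [301 355] [[-3.3, -2.5], [-51.5, -9.6]]
219 [300 353] [[-3.4, 5.9], [-51.1, -1.1]]
228 [298 351] [[-2.7, 14.6], [-50.7, 7.5]]
237 [299 350] [[-4.7, 23.0], [-51.2, 16.1]]
246 [312 342] [[-17.7, 29.8], [-45.3, 25.8]]
phone_center 0.81 [246.9, 178.0, 358.9, 228.3] 3100
184 [254 310] [[43.2, -16.2], [-9.4, -23.8]]
193 [253 357] [[43.4, -7.5], [-55.1, -21.8]]
202 [252 357] [[43.6, 1.4], [-56.6, -13.2]]
211 [251 300] [[43.8, 10.3], [-3.3, 3.5]]
220 [250 298] [[44.0, 19.4], [-2.5, 12.6]]
knob top pred [[323.00201616 236.89475351]]
knob dark px centroid [326.26634146 236.1004878 ] 1025 [[-29.1  -0.1]]
```

```bash
python3 -c "
from plant import r
print(r.close_job())"
```

```text
the job is handed in; nothing more can be done
None
```

The phone is under the lip and behind the near wall, and the block stands on its near half and has pressed it flat as far as I could measure. I handed the job in at about 19 s; I disturbed nothing else that I know of, though I made no final check of the small things, and one of my ten pictures was 850 x 656, over your 800 x 600 limit.

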